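Line up the mounted specimens by size

TASK

Line the four black mounted specimens up on the rack by diameter for the polisher: the smallest on the pad next to the upright steel stop, then each larger one on the next pad, the largest on the pad farthest from the stop. Each stands flat in the middle of its own pad with its metal face up, let go and at rest.

Things in the scene. Friction and masses are not known exactly. Their poses are not given: they have to be found in the camera images.
- mount_a: The smallest mounted specimen: a black resin puck (upright solid cylinder) 25 mm in diameter and 26 mm tall with a rectangle of bare ground steel in its top face. Loose, standing on the table at the start. Origin: centre of its underside; z is its axis, up out of the metal face.
- mount_b: The second smallest mounted specimen: a black resin puck (upright solid cylinder) 35 mm in diameter and 26 mm tall with a rectangle of bare ground steel in its top face. Loose, standing on the table at the start. Origin: centre of its underside; z is its axis, up out of the metal face.
- mount_c: The second largest mounted specimen: a black resin puck (upright solid cylinder) 46 mm in diameter and 26 mm tall with a rectangle of bare ground steel in its top face. Loose, standing on the table at the start. Origin: centre of its underside; z is its axis, up out of the metal face.
- mount_d: The largest mounted specimen: a black resin puck (upright solid cylinder) 58 mm in diameter and 26 mm tall with a rectangle of bare ground steel in its top face. Loose, standing on the table at the start. Origin: centre of its underside; z is its axis, up out of the metal face.
- pad1: One of four equal white round pads in a straight row on the grey rack, an end one: 64 mm in diameter, 4 mm thick, flat top 12 mm above the table, fixed, 74 mm from pad centre to pad centre. Order along the row: pad1, pad2, pad3, pad4 (whichever end the stop is at). Origin: centre of its underside, 8 mm above the table; z up, y along the row.
- pad2: One of four equal white round pads in a straight row on the grey rack, an inner one: 64 mm in diameter, 4 mm thick, flat top 12 mm above the table, fixed, 74 mm from pad centre to pad centre. Order along the row: pad1, pad2, pad3, pad4 (whichever end the stop is at). Origin: centre of its underside, 8 mm above the table; z up, y along the row.
- pad3: One of four equal white round pads in a straight row on the grey rack, an inner one: 64 mm in diameter, 4 mm thick, flat top 12 mm above the table, fixed, 74 mm from pad centre to pad centre. Order along the row: pad1, pad2, pad3, pad4 (whichever end the stop is at). Origin: centre of its underside, 8 mm above the table; z up, y along the row.
- pad4: One of four equal white round pads in a straight row on the grey rack, an end one: 64 mm in diameter, 4 mm thick, flat top 12 mm above the table, fixed, 74 mm from pad centre to pad centre. Order along the row: pad1, pad2, pad3, pad4 (whichever end the stop is at). Origin: centre of its underside, 8 mm above the table; z up, y along the row.
- stop: Upright bright steel plate at one end of the rack (past pad1 or pad4, it changes; a flat black thumb screw is at the other end): 60 mm across the row, 12 mm thick, 35 mm tall, top 43 mm above the table, 64 mm from the end pad's centre. The rack is a fixed plate 76 x 390 x 8 mm. Origin: centre of the stop's underside; y along the row, z up.
Things that resemble listed ones, but are neither listed nor needed, are in the scene too. What is shaped like the mount_b but yellow is not meant.

How it is judged (in metres and radians):
At the end, for the whole second after the job is handed in: From the stop outwards the pads carry the 25, 35, 46 and 58 mm specimens in that order, each centred within 12 mm of its pad's centre, its underside -3 to +4 mm from the pad's top, metal face up within 0.12 rad, slower than 0.02 m/s (((horizontal distance between stop and pad1 below 0.1 m and horizontal distance between mount_a and pad1 below 0.012 m and z of mount_a in the frame of pad1 between 0.001 and 0.008 m and horizontal distance between mount_b and pad2 below 0.012 m and z of mount_b in the frame of pad2 between 0.001 and 0.008 m and horizontal distance between mount_c and pad3 below 0.012 m and z of mount_c in the frame of pad3 between 0.001 and 0.008 m and horizontal distance between mount_d and pad4 below 0.012 m and z of mount_d in the frame of pad4 between 0.001 and 0.008 m) or (horizontal distance between stop and pad4 below 0.1 m and horizontal distance between mount_a and pad4 below 0.012 m and z of mount_a in the frame of pad4 between 0.001 and 0.008 m and horizontal distance between mount_b and pad3 below 0.012 m and z of mount_b in the frame of pad3 between 0.001 and 0.008 m and horizontal distance between mount_c and pad2 below 0.012 m and z of mount_c in the frame of pad2 between 0.001 and 0.008 m and horizontal distance between mount_d and pad1 below 0.012 m and z of mount_d in the frame of pad1 between 0.001 and 0.008 m)) and angle between each of mount_a, mount_b, mount_c, mount_d's own z axis and vertical below 0.12 rad and linear speed of each of mount_a, mount_b, mount_c, mount_d below 0.02 m/s); the robot touches nothing.
It also fails if it takes over 93 s, if anything falls off the work surface, if the arm or the gripper's body presses on something with over 40 N, if the wrist force passes 120 N, or if a joint passes its speed limit or range.

ROBOT

A 6-joint arm with a two-finger parallel gripper is mounted at the origin on the work surface. World frame = base frame: x ahead of the robot, y to its left, z up, the work surface at z = 0. Lengths are in mm, angles in rad, forces in N, time in s.
With the tool pointing down it reaches from about 300 to 775 mm from the base axis. Payload 14.6 kg.
Tool frame: the origin (TCP) lies midway between the tips of the shut fingers; the grasp point (between the pads) lies 19 mm behind it; z points along the fingers, y is the line along which they close (so a half turn about z gives the same grasp; the last joint's range is limited). The gripper opens to 94 mm and grips with 3 to 60 N. Pads are 16 mm wide; open, the fingers measure 119 mm over their backs; the gripper's body (75 mm by 177 mm) begins 78 mm behind the grasp point.
Start: joints at [-1.311, 0.3, 1.521, -0, 1.321, -0.067], TCP at [176.551, -520.883, 205.446] pointing down, gripper open.
Joint ranges: [-3.03, 3.03], [-0.79, 2.21], [0.23, 2.52], [-1.04, 4.18], [0, 3.07], [-2.55, 2.55]. Speed limits (rad/s): [2.22, 2.22, 2.57, 3.14, 3.14, 3.14].

INTERFACE

Orientations are given as [roll, pitch, yaw] about the fixed x, y, z axes, in that order (R = Rz(yaw) Ry(pitch) Rx(roll)).
In Python, from cell import manip gives the robot as it stands.
- The arm moves only by the shell command python3 -m creep 'ROWS' [OPENING] [FORCE]. ROWS is text: rows parted by semicolons, each of 6 numbers parted by spaces: the shift along the tool's x, y, z normalised to -1 to 1, where 1 is 4 cm, then the turn, a rotation vector about the tool's x, y, z normalised to -1 to 1, where 1 is pi rad. In form: dx dy dz ax ay az; .... A call has 1 to 20 rows; each row shifts and turns the commanded pose from where the row before left it, along the tool's axes as they then stand; what a row does not reach is not made up. A row lasts 1/8 s, in which the tool goes at most 62.5 mm and 10.7 degrees, less where a joint would pass 70% of its speed; a pose out of reach is approached as far as the arm can. A call with a number of a shift or a turn outside -1 to 1 is refused whole. A call with a gripper value outside its range is refused whole. OPENING is the closure, from 0 (fully open) to 1 (shut), set as the call begins (- or left out, the last holds). The fingers move at their own pace and stop on an object; FORCE is the grip in N (left out, the last holds). Time passes only in rows, so rows that do not move let the fingers close. It gives the time, the measured TCP pose, the force, the opening and the grip force at its end, in the units of the state.
- manip.read_state(): the state, without advancing time (a new reading comes with each control period).
- manip.camera(name): name is "side" or "top" or "wrist"; returns a dict with "color" (480x640x3 uint8, red, green, blue), "range_z" (480x640 float32, mm along the optical axis (not along the pixel's ray), 0 where there is no reading), "camera_matrix" (3x3 intrinsics, pixels), "T" (4x4, takes a point from camera to world coordinates). Camera axes: x right, y down, z forward; pixel columns grow to the right and rows downward; lengths in mm; the calibration is good to about 2 mm. A picture is of the moment at which its call begins.
- manip.sign_off(): hands the job in; it is judged then, once.
The state is a dict: "clock": time; "joints": joint angles; "qd": joint speeds; "effort": joint torques, N m; "eef_pos": TCP position; "eef_rot": TCP orientation; "wrist_force": force on the tool from outside, world axes, zero at the start; "moment": the same for the moment, N m; "finger_gap": finger opening in mm; "finger_force": force on a finger pad.
Only numpy, scipy, OpenCV 4.12 (cv2) and the standard library are available. Lean on these libraries where they do the work, as an engineer would, in place of code of your own. Each camera call takes 0.05 s, during which the arm holds its last target. There are 200 camera calls.

## Working session

There is one attempt and no reset: what is moved stays moved. The work goes in short steps, Python scripts to look and compute and a shell command to move; the robot and the scene stay as the last step left them, time stands still between calls to the robot, and variables do not carry over. Pictures are saved under pics/ and viewed, at most 14 in all, crops included, and the job is handed in when it is done.

```bash
mkdir -p pics; ls
python3 - <<'E'
from cell import manip
import cv2,numpy as np
s=manip.read_state(); print(s)
for n in ("top","side"):
    c=manip.camera(n); cv2.imwrite(f"pics/{n}0.png",c["color"][:,:,::-1]); np.savez(f"{n}0.npz",**c)
    print(n,c["camera_matrix"].tolist(),c["T"].round(3).tolist())
E
```

```text
pics
{'clock': 0.0, 'joints': array([-1.31062240e+00,  3.00499456e-01,  1.52159938e+00, -2.83824239e-05,
        1.32070173e+00, -6.65761075e-02]), 'qd': array([ 0.00018422, -0.0008065 , -0.00015818, -0.00089202,  0.00047161,
        0.00083948]), 'effort': array([ 1.70137955e-03, -5.31800365e+01, -3.52734625e+01,  7.08798040e-02,
        2.44703132e-02, -1.32747095e-04]), 'eef_pos': array([ 176.46409427, -520.63516688,  204.86303946]), 'eef_rot': array([-3.14038559e+00, -5.29283618e-05,  3.26757041e-01]), 'wrist_force': array([ 0.72379987, -0.07215683, -0.19273412]), 'moment': array([ 0.00719497,  0.04965244, -0.08075127]), 'finger_force': 0.0, 'finger_gap': 93.98617421383071}
top [[585.7170047193966, 0.0, 303.8005089722254], [0.0, 585.7170047193966, 241.52112472662586], [0.0, 0.0, 1.0]] [[-0.023, -0.986, 0.167, 324.832], [-1.0, 0.023, -0.0, 2.983], [-0.004, -0.167, -0.986, 1282.137], [0.0, 0.0, 0.0, 1.0]]
side [[586.4192984025419, 0.0, 327.06422193593653], [0.0, 586.4192984025419, 237.66403655660832], [0.0, 0.0, 1.0]] [[0.993, -0.096, 0.074, 483.385], [-0.121, -0.749, 0.651, -687.712], [-0.007, -0.655, -0.755, 843.104], [0.0, 0.0, 0.0, 1.0]]
```

View pics/top0.png

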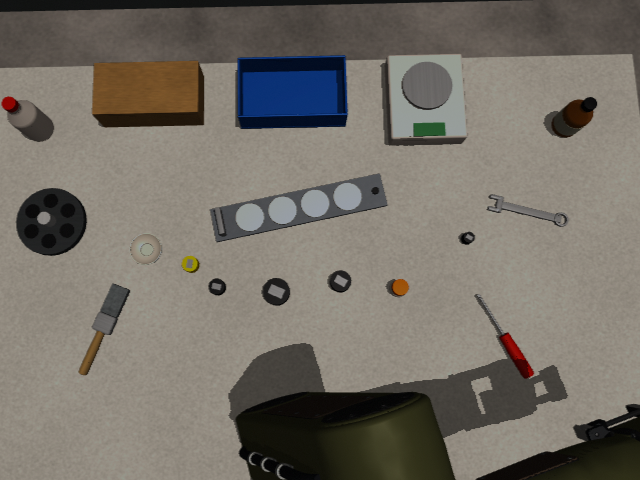

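View pics/side0.png

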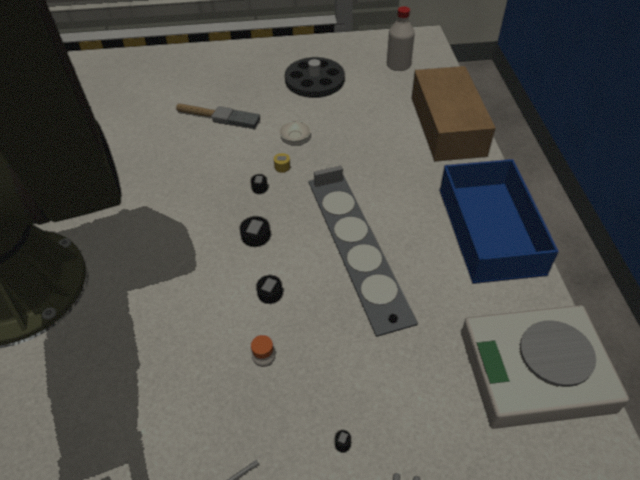

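Top view: the stop is at the left end of the rack (220,221) and the thumb screw at (375,190). The pads are at (250,217), (282,210), (315,203) and (348,196). 
Candidates that could be mistaken for mounts: black pucks with a metal face at (467,238), (217,287), (340,281) and (276,291), which look like a, b, c and d. Lookalikes to rule out are the yellow puck (190,264), orange cap (400,287), white ring (146,249) and black carousel (51,221). I'll measure diameters and check them in a close crop.

```bash
cat > h.py <<'E'
import numpy as np,cv2
def world(c,z=None):
    K=c["camera_matrix"];T=c["T"]
    v,u=np.mgrid[0:480,0:640]
    d=np.stack([(u-K[0,2])/K[0,0],(v-K[1,2])/K[1,1],np.ones_like(u,float)],-1)
    if z is None: return (d*c["range_z"][...,None])@T[:3,:3].T+T[:3,3]
    r=d@T[:3,:3].T
    return T[:3,3]+r*((z-T[2,3])/r[...,2])[...,None]
E
python3 - <<'E'
import numpy as np,cv2
from h import world
c=np.load("top0.npz");P=world(c);img=c["color"]
cv2.imwrite("pics/crop0.png",cv2.resize(img[170:310,170:490,::-1],None,fx=2.5,fy=2.5,interpolation=cv2.INTER_CUBIC))
Q=world(c,26);g=img.max(2)
for n,(u,v) in dict(a=(467,238),b=(217,287),c=(340,281),d=(276,291),yel=(190,264)).items():
    w=18; sl=np.s_[v-w:v+w,u-w:u+w]
    m=(P[sl][...,2]>16)
    p=P[sl][m]; top=p[p[:,2]>np.percentile(p[:,2],50)-3]
    (x,y),r=cv2.minEnclosingCircle(top[:,:2].astype(np.float32))
    print(n,"cen",top.mean(0).round(1),"circ",round(x,1),round(y,1),"D",round(2*r,1),"areaD",(2*np.sqrt(len(top)*(2.15**2)/np.pi)).round(1))
for n,(u,v) in dict(p1=(250,217),p2=(282,210),p3=(315,203),p4=(348,196)).items():
    sl=np.s_[v-18:v+18,u-18:u+18]; m=(img[sl].min(2)>150).astype(np.uint8)
    k,lab,st,cen=cv2.connectedComponentsWithStats(m); i=1+np.argmax(st[1:,4]); q=world(c,12)[sl][lab==i]
    (x,y),r=cv2.minEnclosingCircle(q[:,:2].astype(np.float32))
    print(n,q.mean(0).round(1),round(x,1),round(y,1),2*r,"depth z",np.median(P[sl][lab==i][:,2]).round(1))
print("stop",P[221,220].round(1),"table",P[330,150].round(1))
# side camera cross-check
s=np.load("side0.npz");S=world(s);im=s["color"]
for n,(u,v) in dict(a=(343,440),b=(259,183),c=(269,289),d=(255,231)).items():
    sl=np.s_[v-22:v+22,u-22:u+22]; p=S[sl].reshape(-1,3); p=p[(p[:,2]>22)&(p[:,2]<33)]
    (x,y),r=cv2.minEnclosingCircle(p[:,:2].astype(np.float32)); print(n,"side",p.mean(0).round(1),round(x,1),round(y,1),2*r)
for n,(u,v) in dict(p1=(338,203),p2=(351,229),p3=(365,258),p4=(379,290)).items():
    sl=np.s_[v-22:v+22,u-22:u+22]; m=(im[sl].min(2)>150).astype(np.uint8)
    k,lab,st,cen=cv2.connectedComponentsWithStats(m); i=lab[22,22]; q=world(s,12)[sl][lab==i]
    print(n,"side",q.mean(0).round(1),len(q))
E
```

```text
a cen [ 530.9 -341.    77. ] circ 435.4 -181.7 D 430.5 areaD 24.1
b cen [438.2 182.8  95.3] circ 390.5 104.6 D 242.0 areaD 33.0
c cen [449.6 -72.2  38.8] circ 397.0 -41.9 D 170.1 areaD 43.5
d cen [430.7  65.1  36.7] circ 391.3 40.1 D 152.3 areaD 55.1
yel cen [493.6 248.8  40.5] circ 414.1 135.2 D 319.1 areaD 33.2
p1 [598.1 121.5  12. ] 598.1 122.0 60.10041046142578 depth z 12.6
p2 [612.5  48.5  12. ] 612.9 49.1 60.29021453857422 depth z 12.3
p3 [626.4 -23.8  12. ] 626.5 -23.7 59.877220153808594 depth z 12.4
p4 [640.3 -96.6  12. ] 640.7 -96.7 60.1066780090332 depth z 12.2
stop [584.  182.6  43.4] table [355.5 339.6   2.3]
a side [ 540.4 -360.6   26.2] 540.0 -359.5 26.172578811645508
b side [449.9 193.1  26. ] 460.0 210.1 86.75618743896484
c side [451.3 -78.5  26.2] 451.1 -77.9 48.0998649597168
d side [432.2  59.9  26.1] 433.1 61.5 61.03943634033203
p1 side [596.9 118.5  12. ] 1936
p2 side [612.2  46.8  12. ] 1936
p3 side [627.1 -26.7  12. ] 1936
p4 side [ 639.6 -100.6   12. ] 1936
```

View pics/crop0.png

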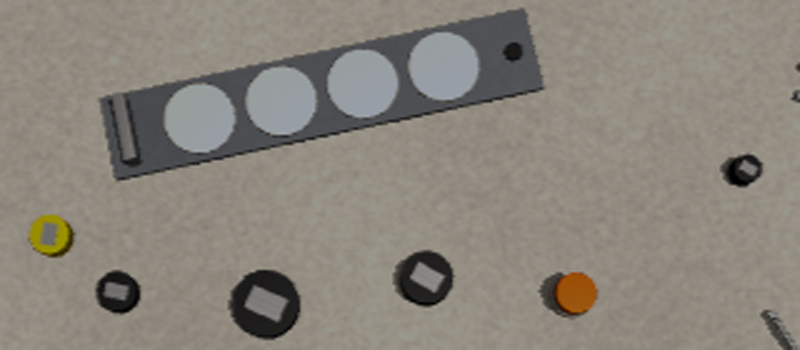

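The crop confirms the four black pucks, in order a (743,170), b (118,292), c (426,278) and d (266,303), with yellow and orange excluded. Next I'll refine the positions, filtering out the missing-depth pixels.

```bash
cat >> h.py <<'E'
def pucks(c,guess,lo=22,hi=33,w=45):
    P=world(c).reshape(-1,3)
    for n,(x,y) in guess.items():
        p=P[(P[:,2]>lo)&(P[:,2]<hi)&(np.hypot(P[:,0]-x,P[:,1]-y)<w)]
        if len(p)<5: print(n,"none");continue
        (cx,cy),r=cv2.minEnclosingCircle(p[:,:2].astype(np.float32)); print(n,len(p),p.mean(0).round(1),"circ",round(cx,1),round(cy,1),"D",round(2*r,1))
def move(s,x,y,z,yaw=1.763):
    "remaining shift in tool axes (units of 40 mm) and yaw turn (units of pi)"
    from scipy.spatial.transform import Rotation as R
    r=R.from_euler("xyz",s["eef_rot"]); d=r.inv().apply(np.array([x,y,z])-s["eef_pos"])/40
    t=(r.inv()*R.from_euler("xyz",[np.pi,0,yaw])).as_rotvec()/np.pi
    print("t",round(s["clock"],2),"pos",s["eef_pos"].round(1),"rot",np.round(s["eef_rot"],3),"shift",d.round(3),"turn",t.round(4),"gap",round(s["finger_gap"],1))
E
python3 - <<'E'
import numpy as np
from h import *
g=dict(a=(532,-350),b=(448,195),c=(450,-75),d=(431,62))
for f in("top0.npz","side0.npz"): pucks(np.load(f),g)
c=np.load("side0.npz");m=(c["color"].min(2)>110)
q=world(c,12)
for x,y in((598,121.7),(612.5,48.5),(626.4,-23.8),(640.5,-96.6)):
    k=m&(np.hypot(q[...,0]-x,q[...,1]-y)<36); print("side pad",k.sum(),q[k].mean(0).round(1))
from cell import manip
s=manip.read_state();move(s,532,-350,120)
E
```

```text
a 97 [ 539.7 -355.6   26.1] circ 539.2 -355.9 D 25.8
b 201 [444.8 193.1  26.8] circ 444.8 193.3 D 36.0
c 340 [450.6 -73.   26.8] circ 450.8 -73.3 D 45.8
d 545 [431.6  65.5  26.6] circ 431.8 65.4 D 57.5
a 246 [ 540.4 -360.6   26.2] circ 540.0 -359.5 D 26.2
b 178 [445.7 188.2  26.1] circ 445.2 189.5 D 38.4
c 461 [451.3 -78.5  26.2] circ 451.1 -77.9 D 48.1
d 572 [432.2  59.9  26.1] circ 433.1 61.5 D 61.0
side pad 525 [598.  118.3  12. ]
side pad 599 [612.3  45.7  12. ]
side pad 681 [626.3 -26.9  12. ]
side pad 778 [640.4 -99.5  12. ]
t 0.1 pos [ 176.5 -520.7  205. ] rot [-3.141 -0.     0.327] shift [ 9.786 -1.185  2.126] turn [-2.000e-04 -3.000e-04 -4.571e-01] gap 93.9
```

```bash
python3 -m creep '0 0 0 0 0 -.057;0 0 0 0 0 -.057;0 0 0 0 0 -.057;0 0 0 0 0 -.057;0 0 0 0 0 -.057;0 0 0 0 0 -.057;0 0 0 0 0 -.057;0 0 0 0 0 -.057;0 0 0 0 0 0' 0 15; python3 -c "
from h import *;from cell import manip
move(manip.read_state(),539.6,-357.8,60)"
```

```text
clock: 1.23
eef_pos: [176.5, -520.8, 205.2]
eef_rot: [-3.142, -0.0, 1.758]
wrist_force: [0.8, 0.5, 0.1]
finger_gap: 94.0
finger_force: 0.0
t 1.23 pos [ 176.5 -520.8  205.2] rot [-3.142 -0.     1.758] shift [2.31  9.678 3.631] turn [-0.     -0.0002 -0.0015] gap 94.0
```

```bash
python3 -m creep '.19 .8 .2 0 0 -.0015;.19 .8 .2 0 0 0;.19 .8 .2 0 0 0;.19 .8 .3 0 0 0;.19 .8 .3 0 0 0;.19 .8 .3 0 0 0;.19 .8 .3 0 0 0;.19 .8 .3 0 0 0;.19 .8 .3 0 0 0;.19 .8 .3 0 0 0;.19 .8 .4 0 0 0;.19 .8 .5 0 0 0;0 0 0 0 0 0;0 0 0 0 0 0' 0.4; python3 -c "
from h import *;from cell import manip
move(manip.read_state(),539.6,-357.8,5)
c=manip.camera('wrist');cv2.imwrite('pics/wa.png',c['color'][:,:,::-1]);pucks(c,dict(a=(540,-358)))"
```

```text
clock: 2.98
eef_pos: [535.6, -358.1, 61.7]
eef_rot: [-3.141, 0.0, 1.762]
wrist_force: [0.3, 0.2, -0.1]
finger_gap: 56.7
finger_force: 0.0
t 2.98 pos [ 535.6 -358.1   61.7] rot [-3.141  0.     1.762] shift [-0.012  0.101  1.417] turn [-0.      0.     -0.0005] gap 56.7
a 1554 [ 540.8 -356.6   26.3] circ 540.8 -357.1 D 25.3
```

View pics/wa.png

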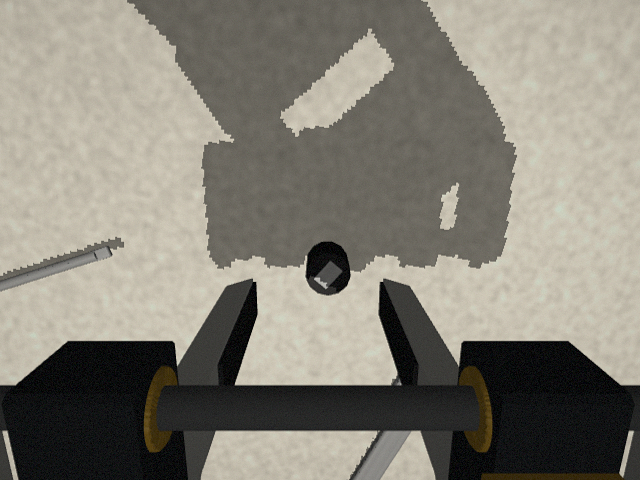

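The wrist view shows mount_a (328,268) between the open fingers, with the screwdriver and wrench clear of them. I'll descend and grip.

```bash
python3 -m creep '.01 .12 .3 0 0 0;0 0 .4 0 0 0;0 0 .4 0 0 0;0 0 .3 0 0 0;0 0 0 0 0 0'; python3 -m creep '0 0 0 0 0 0;0 0 0 0 0 0;0 0 0 0 0 0;0 0 0 0 0 0;0 0 0 0 0 0' 1 15;  python3 -c "
from h import *;from cell import manip
move(manip.read_state(),598,120,65)"
```

```text
clock: 3.65
eef_pos: [540.1, -356.1, 4.1]
eef_rot: [-3.14, -0.001, 1.764]
wrist_force: [0.5, 0.0, -0.0]
finger_gap: 56.1
finger_force: 0.0
clock: 4.28
eef_pos: [540.7, -356.5, 5.7]
eef_rot: [3.141, 0.0, 1.764]
wrist_force: [-0.9, -0.9, 3.1]
finger_gap: 25.0
finger_force: 15.0
t 4.28 pos [ 540.7 -356.5    5.7] rot [3.141 0.    1.764] shift [11.416  3.694 -1.484] turn [0.0001 0.0001 0.0003] gap 25.0
```

```bash
python3 -m creep '0 0 -.4 0 0 0;0 0 -.5 0 0 0;.4 0 -.5 0 0 0;.8 .28 -.1 0 0 0;.85 .28 0 0 0 0;.85 .28 0 0 0 0;.85 .28 0 0 0 0;.85 .28 0 0 0 0;.85 .28 0 0 0 0;.85 .28 0 0 0 0;.85 .28 0 0 0 0;.85 .28 0 0 0 0;.85 .28 0 0 0 0;.85 .28 0 0 0 0;.85 .28 0 0 0 0;.85 .28 0 0 0 0;.5 .28 0 0 0 0;.3 .1 0 0 0 0;0 0 0 0 0 0;0 0 0 0 0 0'; python3 -c "
from h import *;from cell import manip
move(manip.read_state(),598,120,18)"
```

```text
clock: 6.78
eef_pos: [604.6, 152.4, 65.5]
eef_rot: [-3.141, 0.0, 1.763]
wrist_force: [-0.1, 0.3, -0.2]
finger_gap: 24.7
finger_force: 15.0
t 6.78 pos [604.6 152.4  65.5] rot [-3.141  0.     1.763] shift [-0.764 -0.318  1.187] turn [-0.0001  0.      0.0001] gap 24.7
```

```bash
python3 -m creep '-.38 -.16 0 0 0 0;-.38 -.16 0 0 0 0;0 0 .4 0 0 0;0 0 .4 0 0 0;0 0 .2 0 0 0;0 0 .12 0 0 0;0 0 .06 0 0 0;0 0 0 0 0 0;0 0 0 0 0 0'; python3 -c "
from h import *;from cell import manip
move(manip.read_state(),598,120,17.7)"
```

```text
clock: 7.9
eef_pos: [598.1, 121.1, 18.6]
eef_rot: [3.141, 0.0, 1.764]
wrist_force: [0.8, 0.1, -0.6]
finger_gap: 25.0
finger_force: 15.0
t 7.9 pos [598.1 121.1  18.6] rot [3.141 0.    1.764] shift [-0.027 -0.008  0.023] turn [0.0002 0.     0.0003] gap 25.0
```

Release, retract, and head for b at (445,191).

```bash
python3 -m creep '-.02 0 .02 0 0 0;0 0 0 0 0 0' ; python3 -m creep '0 0 0 0 0 0;0 0 0 0 0 0;0 0 0 0 0 0;0 0 -.3 0 0 0;0 0 -.5 0 0 0;0 0 -.5 0 0 0;0 0 0 0 0 0' .3; python3 -c "
from h import *;from cell import manip
move(manip.read_state(),445,191.2,60)"
```

```text
clock: 8.15
eef_pos: [598.3, 120.3, 17.8]
eef_rot: [3.141, -0.0, 1.764]
wrist_force: [-0.1, 0.9, 1.8]
finger_gap: 24.6
finger_force: 15.0
clock: 9.02
eef_pos: [599.2, 120.4, 72.0]
eef_rot: [3.138, 0.0, 1.764]
wrist_force: [-0.2, 0.1, -0.9]
finger_gap: 65.7
finger_force: 0.0
t 9.03 pos [599.2 120.4  72. ] rot [3.138 0.    1.764] shift [ 2.476 -3.444  0.286] turn [0.0013 0.0001 0.0003] gap 65.7
```

```bash
python3 -m creep '.5 -.7 0 0 0 0;.5 -.7 0 0 0 0;.5 -.7 0 0 0 0;.5 -.7 0 0 0 0;.48 -.64 0.3 0 0 0;0 0 0 0 0 0;0 0 0 0 0 0'; python3 -c "
from h import *;from cell import manip
move(manip.read_state(),445,191.2,5.5)
c=manip.camera('wrist');pucks(c,dict(b=(445,191)))
pucks(manip.camera('top'),dict(a=(598,121)),34,45)"
```

```text
clock: 9.9
eef_pos: [444.7, 191.1, 57.7]
eef_rot: [3.141, 0.0, 1.764]
wrist_force: [0.4, 0.4, 0.2]
finger_gap: 65.9
finger_force: 0.0
t 9.9 pos [444.7 191.1  57.7] rot [3.141 0.    1.764] shift [1.000e-03 8.000e-03 1.305e+00] turn [0.0002 0.     0.0004] gap 65.9
b 3162 [446.  193.7  26.3] circ 446.1 192.9 D 35.2
a 98 [596.8 120.1  38.6] circ 596.9 120.5 D 25.2
```

```bash
python3 -m creep '.04 .03 .3 0 0 0;0 0 .4 0 0 0;0 0 .4 0 0 0;0 0 .2 0 0 0;0 0 0 0 0 0;0 0 0 0 0 0'; python3 -m creep '0 0 0 0 0 0;0 0 0 0 0 0;0 0 0 0 0 0;0 0 0 0 0 0;0 0 0 0 0 0;0 0 -.4 0 0 0;0 0 -.6 0 0 0;0 0 -.6 0 0 0;0 0 0 0 0 0;0 0 0 0 0 0' 1 15;  python3 -c "
from h import *;from cell import manip
move(manip.read_state(),612.4,47.3,70)"
```

```text
clock: 10.75
eef_pos: [445.1, 193.1, 5.8]
eef_rot: [3.141, -0.0, 1.764]
wrist_force: [0.2, 0.5, -1.3]
finger_gap: 65.8
finger_force: 0.0
clock: 12.0
eef_pos: [444.6, 192.9, 69.1]
eef_rot: [-3.141, 0.0, 1.764]
wrist_force: [-0.4, 0.2, -0.1]
finger_gap: 34.6
finger_force: 15.0
t 12.0 pos [444.6 192.9  69.1] rot [-3.141  0.     1.764] shift [-4.378  3.418 -0.023] turn [-0.0001  0.      0.0003] gap 34.6
```

```bash
python3 -m creep '-.73 .57 0 0 0 0;-.73 .57 0 0 0 0;-.73 .57 0 0 0 0;-.73 .57 0 0 0 0;-.73 .57 0 0 0 0;-.73 .57 0 0 0 0;0 0 .3 0 0 0;0 0 .4 0 0 0;0 0 .3 0 0 0;0 0 .15 0 0 0;0 0 .08 0 0 0;0 0 0 0 0 0;0 0 0 0 0 0'; python3 -c "
from h import *;from cell import manip
move(manip.read_state(),612.4,47.3,17.6)"
```

```text
clock: 13.62
eef_pos: [613.0, 47.4, 20.7]
eef_rot: [3.141, 0.0, 1.764]
wrist_force: [-0.2, 0.2, -0.3]
finger_gap: 34.5
finger_force: 15.0
t 13.62 pos [613.   47.4  20.7] rot [3.141 0.    1.764] shift [ 0.001 -0.015  0.077] turn [0.0002 0.     0.0004] gap 34.5
```

Next is c at (451,-75.6).

```bash
python3 -m creep '0 0 .05 0 0 0;0 0 .03 0 0 0;0 0 0 0 0 0' ; python3 -m creep '0 0 0 0 0 0;0 0 0 0 0 0;0 0 0 0 0 0;0 0 -.3 0 0 0;0 0 -.5 0 0 0;0 0 -.5 0 0 0;0 0 0 0 0 0' .2; python3 -c "
from h import *;from cell import manip
move(manip.read_state(),451.5,-74.6,65)"
```

```text
clock: 14.0
eef_pos: [612.8, 47.3, 17.6]
eef_rot: [3.141, 0.0, 1.764]
wrist_force: [-2.3, -0.3, 5.3]
finger_gap: 34.2
finger_force: 15.0
clock: 14.88
eef_pos: [613.9, 47.4, 71.6]
eef_rot: [3.138, 0.001, 1.764]
wrist_force: [0.1, 0.0, -0.0]
finger_gap: 75.2
finger_force: 0.0
t 14.88 pos [613.9  47.4  71.6] rot [3.138e+00 1.000e-03 1.764e+00] shift [-2.212 -4.57   0.15 ] turn [0.0012 0.0002 0.0004] gap 75.2
```

```bash
python3 -m creep '-.37 -.76 0 0 0 0;-.37 -.76 0 0 0 0;-.37 -.76 0 0 0 0;-.37 -.76 0 0 0 0;-.37 -.76 0 0 0 0;-.36 -.75 0 0 0 0;0 0 .15 0 0 0;0 0 0 0 0 0'; python3 -c "
from h import *;from cell import manip
move(manip.read_state(),451.5,-74.6,5.5)
pucks(manip.camera('wrist'),dict(c=(451,-75)))
pucks(manip.camera('top'),dict(b=(612,48)),34,45,30)"
```

```text
clock: 15.88
eef_pos: [451.3, -74.2, 62.7]
eef_rot: [-3.141, -0.0, 1.764]
wrist_force: [-0.5, -0.4, -0.6]
finger_gap: 75.2
finger_force: 0.0
t 15.88 pos [451.3 -74.2  62.7] rot [-3.141 -0.     1.764] shift [-0.012  0.003  1.429] turn [-0.0001 -0.0001  0.0003] gap 75.2
c 5180 [451.7 -73.4  26.4] circ 451.8 -74.3 D 46.0
b 195 [611.1  47.7  38.3] circ 611.6 48.1 D 35.2
```

```bash
python3 -m creep '0 .01 .3 0 0 0;0 0 .4 0 0 0;0 0 .4 0 0 0;0 0 .25 0 0 0;0 0 .08 0 0 0;0 0 0 0 0 0;0 0 0 0 0 0'; python3 -m creep '0 0 0 0 0 0;0 0 0 0 0 0;0 0 0 0 0 0;0 0 0 0 0 0;0 0 0 0 0 0;0 0 -.4 0 0 0;0 0 -.6 0 0 0;0 0 -.6 0 0 0;0 0 0 0 0 0;0 0 0 0 0 0' 1 20;  python3 -c "
from h import *;from cell import manip
move(manip.read_state(),626.4,-25.2,70)"
```

```text
clock: 16.85
eef_pos: [451.8, -74.4, 6.3]
eef_rot: [3.141, 0.0, 1.764]
wrist_force: [0.2, 0.6, 0.3]
finger_gap: 74.8
finger_force: 0.0
clock: 18.1
eef_pos: [451.2, -74.2, 69.4]
eef_rot: [-3.141, -0.0, 1.764]
wrist_force: [-0.2, -0.1, -0.7]
finger_gap: 45.8
finger_force: 20.0
t 18.1 pos [451.2 -74.2  69.4] rot [-3.141 -0.     1.764] shift [ 0.362  4.534 -0.016] turn [-0.0001 -0.0001  0.0003] gap 45.8
```

```bash
python3 -m creep '.06 .75 0 0 0 0;.06 .75 0 0 0 0;.06 .76 0 0 0 0;.06 .76 0 0 0 0;.06 .76 0 0 0 0;.06 .76 0 0 0 0;0 0 .3 0 0 0;0 0 .4 0 0 0;0 0 .3 0 0 0;0 0 .15 0 0 0;0 0 .08 0 0 0;0 0 .02 0 0 0;0 0 0 0 0 0'; python3 -c "
from h import *;from cell import manip
move(manip.read_state(),626.4,-25.2,18.2)"
```

```text
clock: 19.73
eef_pos: [627.1, -25.3, 20.2]
eef_rot: [3.141, 0.0, 1.764]
wrist_force: [-0.4, 1.7, -1.1]
finger_gap: 45.8
finger_force: 20.0
t 19.73 pos [627.1 -25.3  20.2] rot [3.141 0.    1.764] shift [ 0.006 -0.018  0.05 ] turn [0.0002 0.     0.0003] gap 45.8
```

Last is d at (432,64), using the full opening.

```bash
python3 -m creep '0 -.01 .03 0 0 0;0 0 .02 0 0 0;0 0 0 0 0 0' ; python3 -m creep '0 0 0 0 0 0;0 0 0 0 0 0;0 0 0 0 0 0;0 0 -.3 0 0 0;0 0 -.5 0 0 0;0 0 -.5 0 0 0;0 0 0 0 0 0' 0; python3 -c "
from h import *;from cell import manip
move(manip.read_state(),432.5,64.3,65)"
```

```text
clock: 20.1
eef_pos: [626.6, -25.4, 18.0]
eef_rot: [3.142, 0.0, 1.764]
wrist_force: [0.2, 0.3, 0.2]
finger_gap: 45.5
finger_force: 20.0
clock: 20.98
eef_pos: [627.7, -25.5, 72.5]
eef_rot: [3.138, 0.001, 1.764]
wrist_force: [-0.5, 0.2, -0.1]
finger_gap: 93.6
finger_force: 0.0
t 20.98 pos [627.7 -25.5  72.5] rot [3.138e+00 1.000e-03 1.764e+00] shift [ 3.14  -4.358  0.166] turn [0.0012 0.0004 0.0004] gap 93.6
```

```bash
python3 -m creep '.52 -.73 0 0 0 0;.52 -.73 0 0 0 0;.52 -.73 0 0 0 0;.52 -.73 0 0 0 0;.53 -.72 0 0 0 0;.53 -.72 0 0 0 0;0 0 .15 0 0 0;0 0 0 0 0 0'; python3 -c "
from h import *;from cell import manip
move(manip.read_state(),432.5,64.3,5.5)
pucks(manip.camera('wrist'),dict(d=(432,64)))
pucks(manip.camera('top'),dict(c=(626,-24)),34,45,35)"
```

```text
clock: 21.98
eef_pos: [431.7, 64.2, 63.6]
eef_rot: [-3.141, 0.0, 1.764]
wrist_force: [0.4, -0.1, -0.6]
finger_gap: 94.2
finger_force: 0.0
t 21.98 pos [431.7  64.2  63.6] rot [-3.141  0.     1.764] shift [-0.002  0.02   1.452] turn [-0.      0.      0.0004] gap 94.2
d 8171 [432.4  65.5  26.4] circ 432.7 64.4 D 58.0
c 326 [625.1 -24.3  38.4] circ 625.0 -24.4 D 46.4
```

```bash
python3 -m creep '0 .02 .3 0 0 0;0 0 .4 0 0 0;0 0 .4 0 0 0;0 0 .25 0 0 0;0 0 .1 0 0 0;0 0 0 0 0 0;0 0 0 0 0 0'; python3 -m creep '0 0 0 0 0 0;0 0 0 0 0 0;0 0 0 0 0 0;0 0 0 0 0 0;0 0 0 0 0 0;0 0 -.4 0 0 0;0 0 -.6 0 0 0;0 0 -.6 0 0 0;0 0 0 0 0 0;0 0 0 0 0 0' 1 25;  python3 -c "
from h import *;from cell import manip
move(manip.read_state(),640.4,-98,70)"
```

```text
clock: 22.95
eef_pos: [432.4, 64.6, 6.2]
eef_rot: [3.141, 0.0, 1.764]
wrist_force: [0.6, -0.6, -1.0]
finger_gap: 93.8
finger_force: 0.0
clock: 24.2
eef_pos: [431.6, 64.5, 68.9]
eef_rot: [-3.14, -0.0, 1.764]
wrist_force: [0.3, -0.9, -2.7]
finger_gap: 57.7
finger_force: 25.0
t 24.2 pos [431.6  64.5  68.9] rot [-3.14  -0.     1.764] shift [-4.99   4.342 -0.033] turn [-0.0004 -0.      0.0003] gap 57.7
```

```bash
python3 -m creep '-.71 .62 0 0 0 0;-.71 .62 0 0 0 0;-.71 .62 0 0 0 0;-.71 .62 0 0 0 0;-.71 .62 0 0 0 0;-.72 .62 0 0 0 0;-.72 .62 0 0 0 0;0 0 .3 0 0 0;0 0 .4 0 0 0;0 0 .3 0 0 0;0 0 .15 0 0 0;0 0 .08 0 0 0;0 0 0 0 0 0;0 0 0 0 0 0'; python3 -c "
from h import *;from cell import manip
move(manip.read_state(),640.4,-98,18.2)"
```

```text
clock: 25.95
eef_pos: [641.0, -98.0, 21.1]
eef_rot: [3.141, 0.0, 1.764]
wrist_force: [0.2, -0.4, -2.2]
finger_gap: 57.7
finger_force: 25.0
t 25.95 pos [641.  -98.   21.1] rot [3.141 0.    1.764] shift [ 0.004 -0.015  0.073] turn [0.0002 0.0001 0.0003] gap 57.7
```

```bash
python3 -m creep '0 0 .04 0 0 0;0 0 .03 0 0 0;0 0 0 0 0 0' ; python3 -m creep '0 0 0 0 0 0;0 0 0 0 0 0;0 0 0 0 0 0;0 0 -.3 0 0 0;0 0 -.5 0 0 0;0 0 -.5 0 0 0;0 -.6 -.5 0 0 0;0 -.9 -.5 0 0 0;0 -.9 -.5 0 0 0;0 -.9 -.5 0 0 0;0 -.9 -.5 0 0 0;0 -.9 0 0 0 0;0 0 0 0 0 0;0 0 0 0 0 0' 0
python3 - <<'E'
from h import *;from cell import manip
g=dict(a=(597,120.3),b=(612,47.5),c=(626,-25),d=(640,-98))
for n in("top","side"):
    c=manip.camera(n);print(n)
    for k,v in g.items(): pucks(c,{k:v},34,45,36)
    cv2.imwrite(f"pics/{n}1.png",c["color"][:,:,::-1])
E
```

```text
clock: 26.32
eef_pos: [640.9, -98.0, 18.0]
eef_rot: [3.141, 0.0, 1.764]
wrist_force: [-0.8, -0.3, -0.1]
finger_gap: 57.5
finger_force: 25.0
clock: 28.08
eef_pos: [441.3, -137.2, 170.8]
eef_rot: [3.14, 0.001, 1.764]
wrist_force: [0.5, -0.7, 0.5]
finger_gap: 93.8
finger_force: 0.0
top
a 93 [596.7 120.3  38.8] circ 597.7 120.5 D 25.0
b 190 [611.2  47.9  38.6] circ 611.3 47.9 D 34.9
c 327 [625.2 -24.3  38.4] circ 625.8 -24.2 D 46.5
d 506 [639.2 -96.9  38.6] circ 639.5 -96.7 D 58.5
side
a 103 [597.6 115.7  37.6] circ 598.4 117.5 D 29.1
b 214 [611.8  43.1  37.8] circ 612.3 44.6 D 38.0
c 420 [625.6 -29.8  37.9] circ 626.0 -28.7 D 47.9
d 757 [ 639.8 -102.6   38.2] circ 640.0 -100.9 D 59.6
```

View pics/side1.png

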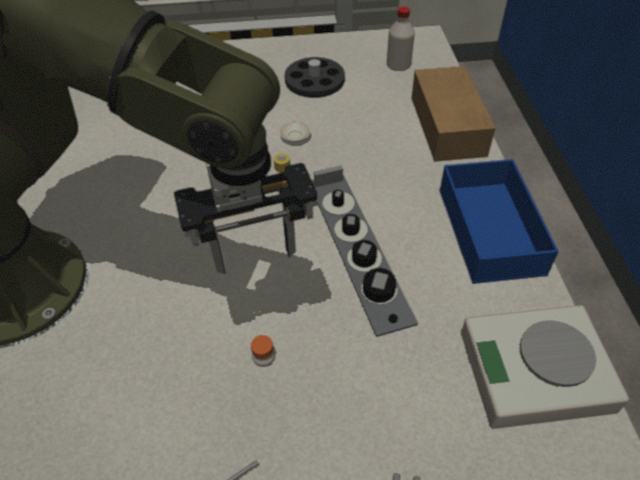

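The side view shows the four pucks upright and centred on their pads, growing away from the stop: (338,198), (350,224), (365,252), (379,285). The arm is clear of everything, so I'll hand in.

```bash
python3 -c "
from cell import manip
print(manip.sign_off())"
```

```text
the job is handed in; nothing more can be done
None
```

The four specimens stand metal face up on their pads, 25, 35, 46 and 58 mm from the stop outwards, each measured within about 2 mm of its pad's centre; I handed the job in at about 28 s, and the hand-in gave no verdict.

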